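Load a spool clamp by feel

TASK

Load the spool clamp: draw the spindle out of its block by the red handle, feel it gently down through the three loose wooden discs in the cup and through the slot of the blue foot under them until its flange is down on the top disc, then give it a quarter turn so that the tip locks under the foot. Lift the whole stack out together and stand it gently upright on the cork mat, the spindle still locked in it, and let go. Never press on the cup or the parts in it with more than about 1.5 kg, and leave the glue, the jar and the screwdriver alone.

Things in the scene. Friction and masses are not known exactly. Their poses are not given: they have to be found in the camera images.
- spindle: Upright steel spindle, 220 g, 106 mm tall; origin at the centre of its lowest end, z up. From below: flat two-lobed tip 22 mm long (own x) by 12 mm thick (y), 0 to 8 mm high, lowest 2.5 mm tapered in 1.5 mm all round; round neck 11 mm across to 19 mm; cone widening to 22 mm across at 25 mm; shaft 22 mm across to 55 mm; flange 40 mm across from 55 to 61 mm; then the handle.
- handle (a point): Centre of the spindle's red square handle: 24 x 24 mm (faces along the spindle's x and y), 45 mm tall, 61 to 106 mm above the spindle's lowest end; this point is 83.5 mm above that end. Axes as the spindle's.
- block: Fixed dark wooden block, 80 x 80 x 62 mm, with an upright 26 mm through hole in its centre; the spindle hangs in it by its flange (lowest end 7 mm above the bench). Origin at the centre of its underside.
- cup: Fixed wooden loading cup, 110 x 110 mm base, origin at the centre of its underside. A square wooden rim up to 44 mm high (63 x 63 mm inside) keeps the foot in place; four steel guards up to 76 mm, in the middle of the sides, 74 mm apart inside, keep the discs from wandering. Axes parallel to those of the foot in it.
- cup_bed (a point): Centre of the cup's sprung cork bed at rest, 20 mm above the bench. On it stand the foot (20 to 48 mm above the bench) and three discs (48 to 84 mm). Pressed down from above with over about 3 N the bed sinks with all on it, 1.5 N per mm, and goes hard after 8 mm. With the spindle fully down in the stack its lowest end is 29 mm above the bench.
- foot: Loose blue metal clamp foot in the cup, 60 x 60 x 28 mm, 200 g, origin at the centre of its underside. Top plate 8 mm thick (20 to 28 mm above the origin) with a central slot; hollow below the plate. Three loose discs lie on it and hide the slot.
- slot (a point): Centre of the mouth of the slot in the foot's top face: 24.5 mm long along the foot's x, 14.5 mm wide along y, 8 mm deep, open below. The spindle's tip passes only with its x parallel to this x (either way round); turned 90 degrees there it is caught under the plate. With the flange down on the discs the tip's top is 3 mm below the plate.
- disc_top: Topmost of 3 equal loose wooden discs, 60 mm across, 12 mm thick, 50 g, 26 mm hole; origin at the centre of its underside, 72 mm above the bench. The other two (undersides at 48 and 60 mm) are not measured. Each lies 5 to 8 mm off the cup's centre, each in another unknown direction, slides when pushed (up to the guards), and its hole must be found by feel.
- mat: Fixed square cork mat, 130 x 130 mm, 6 mm thick, origin at the centre of its underside. The loaded clamp goes here.
- glue: Loose yellow glue bottle, 48 mm across, 120 mm tall, origin at the centre of its underside. Leave alone.
- jar: Loose amber jar, 56 mm across, 60 mm tall, origin at the centre of its underside. Leave alone.
- driver: Loose screwdriver lying on the bench along its x axis, about 0.2 m long. Leave alone.
There are look-alikes about, which are no part of the job. Of the things like the mat, leave any that is green, pink or yellow; of the rest the smaller one is meant.

How it is judged:
By the outcome, as a careful person would: the job done as asked, in the order asked, and still so for the second after the job is handed in, with the robot touching nothing.
It also fails if it takes over 72 s, if anything falls off the work surface, if the arm or the gripper's body presses on something with over 40 N, if the wrist force passes 120 N, or if a joint passes its speed limit or range.

ROBOT

A 7-joint arm with a two-finger parallel gripper is mounted at the origin on the work surface. World frame = base frame: x ahead of the robot, y to its left, z up, the work surface at z = 0. Lengths are in m, angles in rad, forces in N, time in s.
With the tool pointing down it reaches from about 0.35 to 0.9 m from the base axis. Payload 8.1 kg.
Tool frame: the origin (TCP) lies on the centre line of the jaws, within the pads' length; the fingertips stand 17 mm ahead of it and the grasp point (between the pads) lies 2 mm behind it; z points along the fingers, y is the direction in which the jaws open and shut (so a half turn about z gives the same grasp; the last joint's range is limited). The gripper opens to 92 mm and grips with 3 to 60 N. Pads are 19 mm wide; open, the fingers measure 130 mm over their backs; the gripper's body (75 mm by 190 mm) begins 47 mm behind the grasp point.
Start: joints at [-1.287, 0.434, 0.025, 1.573, -0.012, 1.134, -0.075], TCP at [0.236, 0.579, 0.244] pointing down, gripper open.
Joint ranges: [-2.62, 2.62], [-0.44, 2.09], [-1.27, 1.32], [0.08, 2.57], [-1.32, 4.46], [0.12, 2], [-2.74, 2.74]. Speed limits (rad/s): [2.22, 2.22, 3.01, 3.01, 3.14, 3.14, 3.14].

INTERFACE

Orientations are given as a rotation vector (axis times angle).
In Python, from cell import arm, imaging, job gives the robot as it stands.
- The arm moves only by the tool jog_arm, never from a script. Its argument "moves" is a list of rows, each an object with "fingers": the closure, from -1 (fully open) to 1 (shut); "xyz": the shift along the tool's x, y, z in cm, a list of three; "angular": the turn, a rotation vector about the tool's x, y, z in rad, a list of three. In form: [{"fingers": fingers, "xyz": [dx, dy, dz], "angular": [ax, ay, az]}, ...]. A call has 1 to 12 rows; each row is the pose to reach, as a shift and turn from the pose commanded when the call began, along the tool's axes at that moment; what a row does not reach only later rows make up. A row lasts 1/8 s, in which the tool goes at most 62.5 mm and 10.7 degrees, less where a joint would pass 70% of its speed; a pose out of reach is approached as far as the arm can. A call with a gripper value outside its range is refused whole. The fingers move at their own pace and stop on an object; "grip_force" is the grip in N (left out, the last holds). Time passes only in rows, so rows that repeat a pose let the fingers close. It gives the time, the measured TCP pose, the force and the opening at its end, in the units of the state.
- arm.observe(): the state, without advancing time (a new reading comes with each control period).
- imaging.get_image(name): name is "scene" or "top"; returns the picture (400x640x3 uint8, red, green, blue); there is no depth.
- imaging.camera_params(name): a dict with "fx", "fy", "cx", "cy" (pixels), "rvec" (rotation vector, rad) and "tvec" (3), from world to camera coordinates, as OpenCV has them. Camera axes: x right, y down, z forward; pixel columns grow to the right and rows downward; lengths in m; the calibration is good to about 2 mm. A picture is of the moment at which its call begins. camera_params takes no time and is no camera call.
- job.sign_off(): hands the job in, once; it reports no verdict.
The state is a dict: "clock": time; "joints": joint angles; "dq": joint speeds; "joint_efforts": joint torques, N m; "position": TCP position; "ee_rot": TCP orientation; "force": force on the tool from outside, world axes, zero at the start; "ft_torque": the same for the moment, N m; "width": opening from 0.0 (shut) to 1.0 (fully open).
Only numpy, scipy, OpenCV 4.12 (cv2) and the standard library are available. Lean on these libraries where they do the work, as an engineer would, in place of code of your own. Each camera call takes 0.05 s, during which the arm holds its last target. There are 200 camera calls.

## Working session

There is one attempt and no reset: what is moved stays moved. The work goes in short steps, Python scripts to look and compute and a tool call to move; the robot and the scene stay as the last step left them, time stands still between calls to the robot, and variables do not carry over. Pictures are saved under pics/ and viewed, about 8 in all and at most 12, crops included, and the job is handed in when it is done.

Besides the shell and the picture viewer there is one more tool, called as name(argument=value, ...), one argument or row to a line, values as JSON. jog_arm: Moves the arm, as the interface text tells. Its arguments: {"type":"object","properties":{"moves":{"type":"array"},"grip_force":{"type":"number"}},"required":["moves"]}

```bash
mkdir -p pics; ls
python3 - <<'E'
from cell import arm, imaging, job
import cv2
for n in("scene","top"):
    im=imaging.get_image(n); cv2.imwrite(f"pics/{n}0.png",im[:,:,::-1]); print(n,imaging.camera_params(n))
print(arm.observe())
E
```

```text
pics
scene {'fx': 376.70536681092204, 'fy': 376.70536681092204, 'cx': 323.276782157345, 'cy': 201.30240389460866, 'rvec': array([ 2.04474837,  1.11533626, -0.51372045]), 'tvec': array([-0.38582029, -0.19046392,  1.33678669])}
top {'fx': 376.68630180034995, 'fy': 376.68630180034995, 'cx': 318.92879465836444, 'cy': 201.98650856434327, 'rvec': array([ 2.20021337, -2.19105394,  0.08220958]), 'tvec': array([0.09331304, 0.56505181, 1.13077131])}
{'clock': 0.1, 'joints': array([-1.28655549,  0.43513601,  0.02499685,  1.57398244, -0.01158906,
        1.13403168, -0.07510092]), 'dq': array([ 0.00085273, -0.00134519,  0.00083214, -0.00159803,  0.00139145,
        0.0008658 ,  0.00020209]), 'joint_efforts': array([ 2.76131192e-03, -6.69120383e+01,  9.87474471e-01, -3.15144324e+01,
       -6.06658682e-02,  3.74746229e-02,  7.03203614e-05]), 'position': array([0.23568949, 0.5783892 , 0.24304362]), 'ee_rot': array([-6.03975619e-01, -3.08286021e+00,  2.21019487e-03]), 'force': array([0.01136501, 0.15153985, 0.20561464]), 'ft_torque': array([ 0.05296044, -0.00744718,  0.0032912 ]), 'width': 1.0002858140757411}
```

View pics/scene0.png

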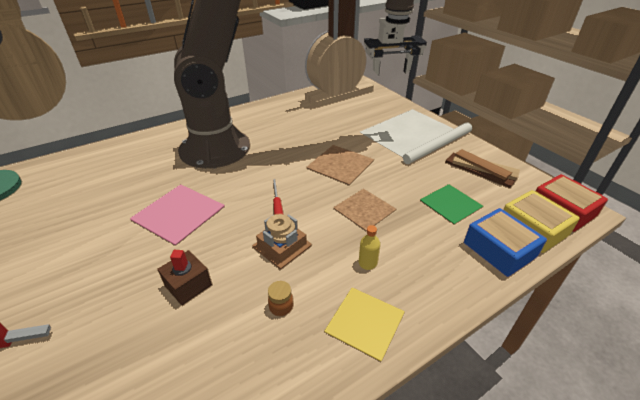

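View pics/top0.png

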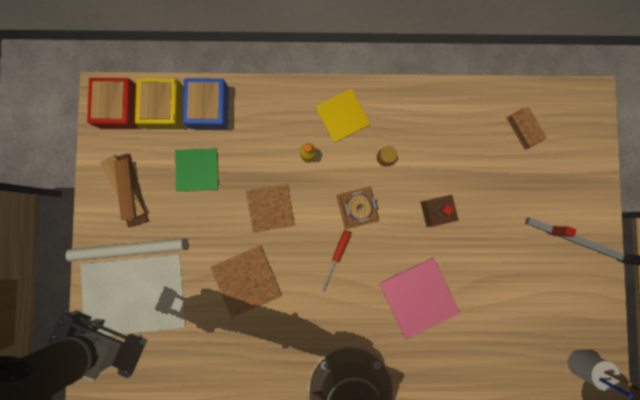

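Scene view: the cup with its stack is at about (282,240), the block and red handle at (185,275), the jar at (280,297) and the glue at (369,248). Top view: cup (359,207), block (440,211), the smaller brown mat (270,208), the larger one (246,281), driver (338,255).

```bash
cat > h.py <<'E'
import numpy as np, cv2
from cell import arm, imaging, job
from scipy.spatial.transform import Rotation as R
def ray(n,uv,z):
    p=imaging.camera_params(n); Rm=R.from_rotvec(p['rvec']).as_matrix(); c=-Rm.T@p['tvec']
    uv=np.atleast_2d(uv).astype(float)
    d=np.c_[(uv[:,0]-p['cx'])/p['fx'],(uv[:,1]-p['cy'])/p['fy'],np.ones(len(uv))]@Rm
    return c+d*((z-c[2])/d[:,2])[:,None]
def proj(n,X):
    p=imaging.camera_params(n); K=np.array([[p['fx'],0,p['cx']],[0,p['fy'],p['cy']],[0,0,1]])
    return cv2.projectPoints(np.atleast_2d(X).astype(float),p['rvec'],p['tvec'],K,None)[0][:,0]
def big(im,x0,y0,x1,y1,s): return cv2.resize(im[y0:y1,x0:x1],None,fx=s,fy=s,interpolation=cv2.INTER_CUBIC)
E
python3 - <<'E'
from h import *
t=cv2.imread('pics/top0.png'); s=cv2.imread('pics/scene0.png')
a=big(t,330,180,390,235,6); b=big(t,415,185,465,235,6); c=big(s,245,200,320,270,5); d=big(s,150,240,220,305,5)
out=np.zeros((600,800,3),np.uint8)
out[:a.shape[0]//1,:a.shape[1]]=a[:330]; out[:300,380:680]=b; 
c=c[:,:]; 
c=cv2.resize(c,None,fx=.75,fy=.75); d=cv2.resize(d,None,fx=.75,fy=.75)
out[332:332+c.shape[0],:c.shape[1]]=c; out[332:332+d.shape[0],380:380+d.shape[1]]=d
cv2.imwrite('pics/crop.png',out)
def mask(n,im,lo,hi,roi,z):
    x0,y0,x1,y1=roi; h=cv2.cvtColor(im[y0:y1,x0:x1],cv2.COLOR_BGR2HSV); m=cv2.inRange(h,lo,hi)
    if lo[0]==0 and hi[0]<15 and lo[1]>150: m|=cv2.inRange(h,(172,lo[1],lo[2]),(180,255,255))
    c=max(cv2.findContours(m,0,2)[0],key=cv2.contourArea); M=cv2.minAreaRect(c)
    bx=cv2.boxPoints(M)+[x0,y0]; w=ray(n,bx,z); 
    print(n,np.round(M[0]+np.array([x0,y0]),1),np.round(w.mean(0),4),'sides',np.linalg.norm(w[1]-w[0]).round(4),np.linalg.norm(w[2]-w[1]).round(4),'ang',np.degrees(np.arctan2(*(w[1]-w[0])[1::-1])).round(1))
print('mat');
for roi in((240,175,300,240),(205,240,290,320)): mask('top',t,(4,70,60),(16,255,170),roi,.006)
print('block');mask('top',t,(0,0,0),(180,255,75),(415,185,465,235),.062)
print('handle');mask('top',t,(0,160,120),(8,255,255),(415,185,465,235),.11)
mask('scene',s,(0,160,110),(8,255,255),(150,240,220,305),.0835+.007)
E
```

```text
mat
top [269.9 207.8] [0.5469 0.2459 0.006 ] sides 0.1406 0.1399 ang -79.3
top [243.4 282.7] [0.3198 0.3233 0.006 ] sides 0.193 0.1799 ang -65.8
block
top [435.  211.4] [ 0.5358 -0.2444  0.062 ] sides 0.0669 0.0717 ang -75.8
handle
top [447.8 209.3] [ 0.5398 -0.2652  0.11  ] sides 0.0213 0.0217 ang -34.4
scene [180.3 256.8] [ 0.5333 -0.2599  0.0905] sides 0.0286 0.0542 ang 132.0
```

View pics/crop.png

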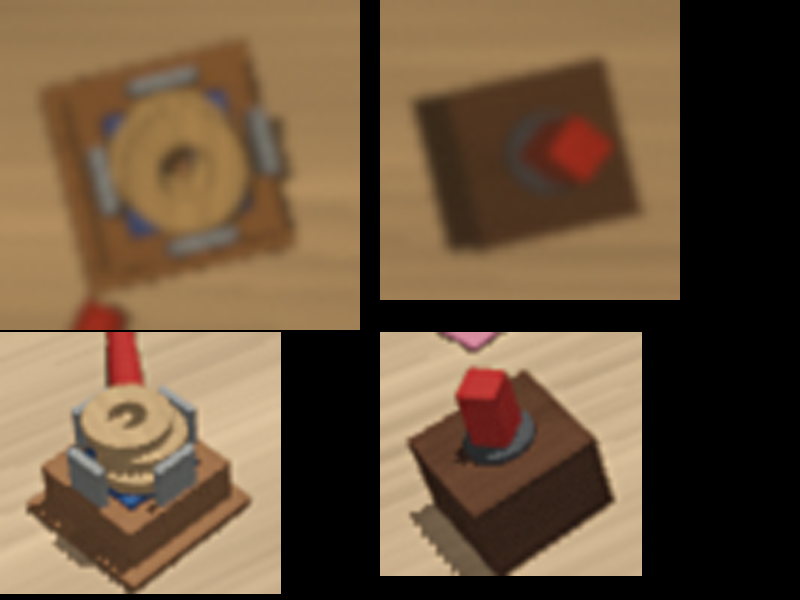

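The crops show the handle's top face square-on at about 45° to the image, around (448,209.5) in the top view. The cup is turned about 14° in the image, its four grey guards centre on about (360.5,207), and the top disc lies inside them.

Run:
```python
from h import *
t=cv2.imread('pics/top0.png'); s=cv2.imread('pics/scene0.png')
P=imaging.camera_params('top');print('cam',(-R.from_rotvec(P['rvec']).as_matrix().T@P['tvec']).round(3))
# bright top face of handle
def face(n,im,roi,v,z):
    x0,y0,x1,y1=roi; b=big(im,*roi,6); h=cv2.cvtColor(b,cv2.COLOR_BGR2HSV)
    red=((h[...,0]<9)|(h[...,0]>171))&(h[...,1]>150); m=(red&(h[...,2]>v)).astype(np.uint8)
    c=max(cv2.findContours(m,0,2)[0],key=cv2.contourArea); q=cv2.boxPoints(cv2.minAreaRect(c))
    q=(q+.5)/6-.5+[x0,y0]; w=ray(n,q,z); M=cv2.moments(c); g=((np.array([M['m10'],M['m01']])/M['m00'])+.5)/6-.5+[x0,y0]
    print(n,v,g.round(1),ray(n,g,z).round(4),'box',w.mean(0).round(4),[np.linalg.norm(w[i+1]-w[i]).round(4) for i in(0,1)],[np.degrees(np.arctan2(*(w[i+1]-w[i])[1::-1])).round(1)%90 for i in(0,1)], np.round(w[:,:2],4).tolist())
for v in(120,140,160): face('top',t,(415,185,465,235),v,.113)
for v in(170,190): face('scene',s,(150,240,220,305),v,.113)
# guards
def guards(n,im,roi):
    x0,y0,x1,y1=roi;b=big(im,*roi,6); h=cv2.cvtColor(b,cv2.COLOR_BGR2HSV)
    m=((h[...,1]<75)&(h[...,2]>70)).astype(np.uint8); 
    cs=[c for c in cv2.findContours(m,0,2)[0] if cv2.contourArea(c)>300]; W=[]
    for c in cs:
        r=cv2.minAreaRect(c); g=(np.array(r[0])+.5)/6-.5+[x0,y0]; w=ray(n,g,.076)[0]; W.append(w); print(n,cv2.contourArea(c),g.round(1),w.round(4))
guards('top',t,(330,180,390,235))
# disc: blob light wood circle
b=big(t,330,180,390,235,6); h=cv2.cvtColor(b,cv2.COLOR_BGR2HSV)
print([h[y,x].tolist() for y,x in((130,160),(200,160),(215,190),(165,185),(60,100),(20,20),(60,200),(180,105))])
# cup base/rim corners estimated by eye, rays at base top & rim
```

```text
cam [0.493 0.11  1.163]
top 120 [447.8 209.3] [[ 0.5398 -0.2642  0.113 ]] box [ 0.5398 -0.2642  0.113 ] [np.float64(0.0223), np.float64(0.0223)] [np.float64(52.0), np.float64(52.5)] [[0.5378, -0.2485], [0.5554, -0.2622], [0.5417, -0.2799], [0.5242, -0.2662]]
top 140 [447.7 209.4] [[ 0.5396 -0.264   0.113 ]] box [ 0.5397 -0.264   0.113 ] [np.float64(0.0177), np.float64(0.0181)] [np.float64(52.5), np.float64(53.0)] [[0.5381, -0.2514], [0.5521, -0.2622], [0.5412, -0.2766], [0.5272, -0.2658]]Traceback (most recent call last):
  File "<stdin>", line 11, in <module>
  File "<stdin>", line 8, in face
ValueError: max() iterable argument is empty
```

Run:
```python
from h import *
t=cv2.imread('pics/top0.png'); s=cv2.imread('pics/scene0.png')
x0,y0=330,180;b=big(t,330,180,390,235,6); h=cv2.cvtColor(b,cv2.COLOR_BGR2HSV)
f=lambda g:(np.array(g)+.5)/6-.5+[x0,y0]
m=((h[...,1]<85)&(h[...,2]>70)).astype(np.uint8)
for c in cv2.findContours(m,0,2)[0]:
    if cv2.contourArea(c)>150: g=f(cv2.minAreaRect(c)[0]); print(cv2.contourArea(c),g.round(1),ray('top',g,.076)[0].round(4))
print([h[y,x].tolist() for y,x in((130,160),(200,160),(215,190),(165,185),(60,100),(20,20),(60,200),(180,105))])
# by-eye from crop
G=f([[163,82],[203,240],[104,180],[262,142]]); W=ray('top',G,.07);print('guards',W.round(4).tolist(),W.mean(0))
print('ang',np.degrees(np.arctan2(*(W[0]-W[1])[1::-1])),np.degrees(np.arctan2(*(W[3]-W[2])[1::-1])))
dx=f([[180,160]]);print('disc c',ray('top',dx,.084), 'r', 69/6/376.7*(1.163-.084))
hl=f([[185,163]]);print('hole',ray('top',hl,.084))
# scene view: disc, handle top, mat
u=lambda p,o:(np.array(p,float)-[o[2],332]+.5)/3.75-.5+np.array(o[:2])
print('scene handle',ray('scene',u([[481,383]],(150,240,380)),.113))
print('scene disc c',ray('scene',u([[128,420]],(245,200,0)),.084))
print('pred hole scene', proj('scene',[0.5397,-.264,.113]), u([[481,383]],(150,240,380)))
```

```text
1013.0 [363.3 219.7] [ 0.5102 -0.0319  0.076 ]
1849.0 [348.6 212.5] [0.531  0.0107 0.076 ]
339.0 [348.2 200.3] [0.5664 0.0118 0.076 ]
1476.5 [373.3 203.1] [ 0.5584 -0.061   0.076 ]
300.5 [366. 196.] [ 0.5791 -0.0398  0.076 ]
993.5 [356.5 193.1] [ 0.5873 -0.0124  0.076 ]
[[17, 139, 158], [17, 140, 157], [17, 138, 165], [15, 138, 118], [17, 118, 156], [17, 117, 150], [14, 160, 124], [20, 36, 128]]
guards [[0.5874, -0.0138, 0.07], [0.5108, -0.033, 0.07], [0.5396, 0.0149, 0.07], [0.5584, -0.0618, 0.07]] [ 0.54902655 -0.02343223  0.07      ]
ang 14.060424852180953 -76.25020751943192
disc c [[ 0.54873736 -0.0202813   0.084     ]] r 0.032940005309264664
hole [[ 0.54731072 -0.0226728   0.084     ]]
scene handle [[ 0.54212218 -0.26492846  0.113     ]]
scene disc c [[ 0.5491811  -0.02485845  0.084     ]]
pred hole scene [[176.66930556 252.34365752]] [[176.56666667 253.23333333]]
```

```bash
cat >> h.py <<'E'
def go(x,y,z,yaw):   # yaw of tool y in world, deg; prints shift/turn in tool axes from the measured pose
    o=arm.observe(); R0=R.from_rotvec(o['ee_rot'])
    c,s=np.cos(np.radians(yaw)),np.sin(np.radians(yaw)); Y=np.array([c,s,0]); Z=np.array([0,0,-1.]); X=np.cross(Y,Z)
    Rt=R.from_matrix(np.c_[X,Y,Z]); w=(R0.inv()*Rt).as_rotvec()
    print('go',(R0.inv().apply(np.array([x,y,z])-o['position'])*100).round(2).tolist(),w.round(3).tolist(),'pos',o['position'].round(4),'yaw',np.degrees(np.arctan2(*R0.as_matrix()[:2,1][::-1])).round(2),'F',o['force'].round(2),'w',round(o['width'],3),'t',o['clock'],'j7',o['joints'][6].round(2))
E
python3 - <<'E'
from h import *
go(.54,-.264,.22,-38)
# disc fit, top view
t=cv2.imread('pics/top0.png'); x0,y0=330,180; b=big(t,330,180,390,235,6).astype(int); h=cv2.cvtColor(b.astype(np.uint8),cv2.COLOR_BGR2HSV)
m=((h[...,1]<150)&(h[...,1]>100)&(h[...,2]>138)&(h[...,0]>=14)&(h[...,0]<=19)).astype(np.uint8)
cy,cx=np.mgrid[:m.shape[0],:m.shape[1]]; m[np.hypot(cx-180,cy-161)>85]=0
m=cv2.morphologyEx(m,cv2.MORPH_OPEN,np.ones((13,13)))
c=max(cv2.findContours(m,0,2)[0],key=cv2.contourArea); e=cv2.fitEllipse(cv2.convexHull(c)); print(e, ray('top',(np.array(e[0])+.5)/6-.5+[x0,y0],.084))
E
```

```text
go [-59.97, -66.53, 2.41] [-0.001, 0.001, 1.847] pos [0.2357 0.5784 0.243 ] yaw 67.83 F [0.01 0.15 0.21] w 1.0 t 0.1 j7 -0.08
((177.52389526367188, 162.15333557128906), (124.77078247070312, 141.0426483154297), 150.42611694335938) [[ 0.54770052 -0.01909184  0.084     ]]
```

jog_arm(
  moves=[
    {"fingers": -1,"xyz": [-60,-66.5,2.4],"angular": [0,0,1.847]},
    {"fingers": -1,"xyz": [-60,-66.5,2.4],"angular": [0,0,1.847]},
    {"fingers": -1,"xyz": [-60,-66.5,2.4],"angular": [0,0,1.847]},
    {"fingers": -1,"xyz": [-60,-66.5,2.4],"angular": [0,0,1.847]},
    {"fingers": -1,"xyz": [-60,-66.5,2.4],"angular": [0,0,1.847]},
    {"fingers": -1,"xyz": [-60,-66.5,2.4],"angular": [0,0,1.847]},
    {"fingers": -1,"xyz": [-60,-66.5,2.4],"angular": [0,0,1.847]},
    {"fingers": -1,"xyz": [-60,-66.5,2.4],"angular": [0,0,1.847]},
    {"fingers": -1,"xyz": [-60,-66.5,2.4],"angular": [0,0,1.847]},
    {"fingers": -1,"xyz": [-60,-66.5,2.4],"angular": [0,0,1.847]},
    {"fingers": -1,"xyz": [-60,-66.5,2.4],"angular": [0,0,1.847]},
    {"fingers": -1,"xyz": [-60,-66.5,2.4],"angular": [0,0,1.847]},
  ],
)

```text
clock: 1.6
position: [0.4913, -0.1278, 0.2235]
ee_rot: [-2.823, -1.379, -0.0]
force: [0.7, 1.2, -0.6]
width: 1.001
```

```bash
python3 -c "
from h import *
go(.54,-.264,.15,-38)"
```

```text
go [-7.75, 12.22, 7.35] [-0.0, -0.0, 0.001] pos [ 0.4913 -0.1278  0.2235] yaw -37.94 F [ 0.74  1.22 -0.62] w 1.001 t 1.6 j7 -0.25
```

jog_arm(
  moves=[
    {"fingers": -1,"xyz": [-7.75,12.2,0],"angular": [0,0,0]},
    {"fingers": -1,"xyz": [-7.75,12.2,0],"angular": [0,0,0]},
    {"fingers": -1,"xyz": [-7.75,12.2,4],"angular": [0,0,0]},
    {"fingers": -1,"xyz": [-7.75,12.2,7.35],"angular": [0,0,0]},
    {"fingers": -1,"xyz": [-7.75,12.2,7.35],"angular": [0,0,0]},
    {"fingers": -1,"xyz": [-7.75,12.2,7.35],"angular": [0,0,0]},
  ],
)

```text
clock: 2.35
position: [0.5398, -0.2623, 0.1512]
ee_rot: [2.823, 1.378, 0.001]
force: [-0.3, -1.2, 0.0]
width: 1.0
```

```bash
python3 -c "
from h import *
go(.54,-.264,.0905,-38)"
```

```text
go [-0.12, 0.12, 6.07] [0.001, -0.0, 0.0] pos [ 0.5398 -0.2623  0.1512] yaw -37.97 F [-0.27 -1.21  0.05] w 1.0 t 2.35 j7 0.08
```

jog_arm(
  moves=[
    {"fingers": -1,"xyz": [-0.1,0.1,4],"angular": [0,0,0]},
    {"fingers": -1,"xyz": [-0.1,0.1,6.05],"angular": [0,0,0]},
    {"fingers": -1,"xyz": [-0.1,0.1,6.05],"angular": [0,0,0]},
    {"fingers": 1,"xyz": [-0.1,0.1,6.05],"angular": [0,0,0]},
    {"fingers": 1,"xyz": [-0.1,0.1,6.05],"angular": [0,0,0]},
    {"fingers": 1,"xyz": [-0.1,0.1,6.05],"angular": [0,0,0]},
    {"fingers": 1,"xyz": [-0.1,0.1,6.05],"angular": [0,0,0]},
    {"fingers": 1,"xyz": [-0.1,0.1,6.05],"angular": [0,0,0]},
    {"fingers": 1,"xyz": [-0.1,0.1,6.05],"angular": [0,0,0]},
  ],
  grip_force=35,
)

```text
clock: 3.48
position: [0.5395, -0.2638, 0.0896]
ee_rot: [-2.824, -1.377, 0.0]
force: [-0.3, -0.7, 0.2]
width: 0.398
```

jog_arm(
  moves=[
    {"fingers": 1,"xyz": [0,0,0],"angular": [0,0,0]},
    {"fingers": 1,"xyz": [0,0,0],"angular": [0,0,0]},
    {"fingers": 1,"xyz": [0,0,0],"angular": [0,0,0]},
  ],
)

```text
clock: 3.85
position: [0.5396, -0.2639, 0.0896]
ee_rot: [2.823, 1.377, 0.0]
force: [0.1, -1.0, -0.8]
width: 0.259
```

```bash
python3 -c "
from h import *
go(.54,-.264,.19,-38)"
```

```text
go [0.01, 0.05, -10.04] [0.0, 0.0, 0.0] pos [ 0.5396 -0.2639  0.0896] yaw -38.0 F [ 0.12 -0.96 -0.84] w 0.259 t 3.85 j7 0.13
```

jog_arm(
  moves=[
    {"fingers": 1,"xyz": [0,0,-3],"angular": [0,0,0]},
    {"fingers": 1,"xyz": [0,0,-7],"angular": [0,0,0]},
    {"fingers": 1,"xyz": [0,0,-11],"angular": [0,0,0]},
    {"fingers": 1,"xyz": [0,0,-11],"angular": [0,0,0]},
    {"fingers": 1,"xyz": [0,0,-11],"angular": [0,0,0]},
  ],
)

```text
clock: 4.47
position: [0.5391, -0.2632, 0.1988]
ee_rot: [-2.822, -1.377, 0.001]
force: [0.3, -0.1, -2.0]
width: 0.261
```

```bash
python3 -c "
from h import *
im=imaging.get_image('scene')[:,:,::-1]
p=proj('scene',[.54,-.264,.13])[0].astype(int);print(p)
x,y=max(p[0]-40,0),max(p[1]-40,0)
cv2.imwrite('pics/tip.png',cv2.resize(im[y:y+80,x:x+80],None,fx=7,fy=7,interpolation=cv2.INTER_CUBIC))
go(.548,-.020,.20,14);go(.548,-.020,.20,-76)"
```

```text
[174 247]
go [19.72, -14.23, -0.14] [-0.002, -0.001, -0.907] pos [ 0.5388 -0.2631  0.1983] yaw -37.98 F [ 0.75 -0.01 -1.96] w 0.258 t 4.525 j7 0.05
go [19.72, -14.23, -0.14] [-0.002, 0.001, 0.664] pos [ 0.5388 -0.2631  0.1983] yaw -37.98 F [ 0.75 -0.01 -1.96] w 0.258 t 4.525 j7 0.05
```

View pics/tip.png

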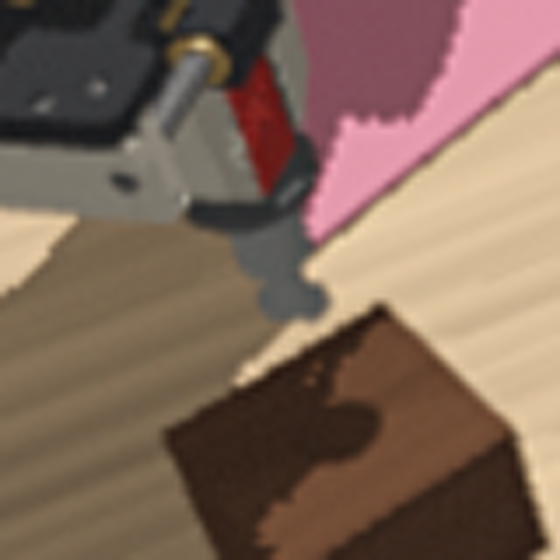

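The spindle is held and hanging straight, with its tip at about (294,295) in the crop. The tip looks as wide as the shaft, so its long axis is close to across the view. Next I project both candidate axes.

```bash
python3 -c "
from h import *
b=np.array([.539,-.2635,.120])
for a in(-38,52):
    d=np.array([np.cos(np.radians(a)),np.sin(np.radians(a)),0])
    q=(proj('scene',[b-.011*d,b,b+.011*d])-[134,207]+.5)*7; print(a,q.round(0).tolist())
print((proj('scene',[b+[0,0,.03]])-[134,207])*7)"
```

```text
-38 [[311.0, 277.0], [297.0, 303.0], [283.0, 330.0]]
52 [[263.0, 301.0], [297.0, 303.0], [332.0, 306.0]]
[[268.64894341 231.45184951]]
```

Tip long axis matches tool x. On to the cup.

jog_arm(
  moves=[
    {"fingers": 1,"xyz": [19.7,-14.2,0],"angular": [0,0,-0.907]},
    {"fingers": 1,"xyz": [19.7,-14.2,0],"angular": [0,0,-0.907]},
    {"fingers": 1,"xyz": [19.7,-14.2,0],"angular": [0,0,-0.907]},
    {"fingers": 1,"xyz": [19.7,-14.2,0],"angular": [0,0,-0.907]},
    {"fingers": 1,"xyz": [19.7,-14.2,0],"angular": [0,0,-0.907]},
    {"fingers": 1,"xyz": [19.7,-14.2,0],"angular": [0,0,-0.907]},
    {"fingers": 1,"xyz": [19.7,-14.2,1.6],"angular": [0,0,-0.907]},
    {"fingers": 1,"xyz": [19.7,-14.2,1.6],"angular": [0,0,-0.907]},
  ],
)

```text
clock: 5.52
position: [0.5475, -0.0219, 0.1816]
ee_rot: [-1.938, -2.47, 0.004]
force: [-0.2, 0.4, -1.4]
width: 0.259
```

```bash
python3 -c "
from h import *
go(.548,-.0195,.17,14)
im=imaging.get_image('scene')[:,:,::-1]
cv2.imwrite('pics/cup1.png',cv2.resize(im[190:270,235:325],None,fx=6.5,fy=6.5,interpolation=cv2.INTER_CUBIC))"
```

```text
go [0.22, 0.11, 1.16] [-0.004, -0.0, -0.004] pos [ 0.5475 -0.0219  0.1816] yaw 13.77 F [-0.17  0.37 -1.36] w 0.259 t 5.525 j7 0.39
```

View pics/cup1.png

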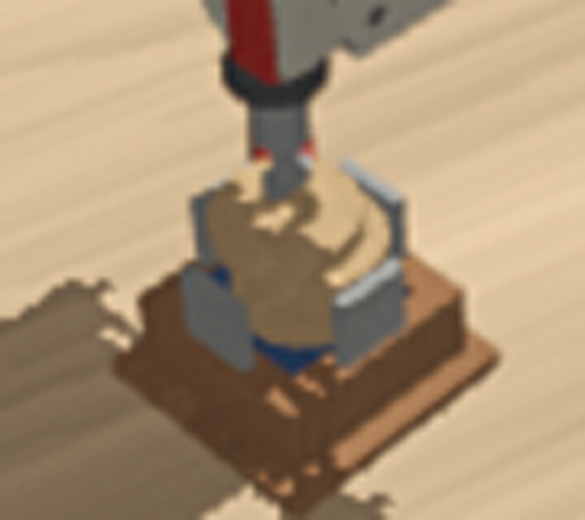

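The tip stands over the top disc's hole area; nothing else is touched. Feel down.

jog_arm(
  moves=[
    {"fingers": 1,"xyz": [0.22,0.11,1.0],"angular": [0,0,0]},
    {"fingers": 1,"xyz": [0.22,0.11,1.4],"angular": [0,0,0]},
    {"fingers": 1,"xyz": [0.22,0.11,1.8],"angular": [0,0,0]},
    {"fingers": 1,"xyz": [0.22,0.11,1.8],"angular": [0,0,0]},
  ],
)

```text
clock: 6.08
position: [0.5494, -0.0187, 0.1657]
ee_rot: [-1.935, -2.475, -0.0]
force: [-0.9, -0.4, 1.9]
width: 0.26
```

```bash
python3 -c "
from h import *
go(.549,-.0235,.15,14);print(arm.observe()['ft_torque'])"
```

```text
go [-0.46, -0.16, 1.57] [0.0, -0.0, -0.001] pos [ 0.5494 -0.0187  0.1657] yaw 13.97 F [-0.92 -0.44  1.86] w 0.26 t 6.075 j7 0.4
[ 0.0424305   0.30505771 -0.03366845]
```

jog_arm(
  moves=[
    {"fingers": 1,"xyz": [0,0,-0.6],"angular": [0,0,0]},
    {"fingers": 1,"xyz": [-0.4,-0.24,-0.6],"angular": [0,0,0]},
    {"fingers": 1,"xyz": [-0.4,-0.24,-0.1],"angular": [0,0,0]},
    {"fingers": 1,"xyz": [-0.4,-0.24,0.2],"angular": [0,0,0]},
    {"fingers": 1,"xyz": [-0.4,-0.24,0.2],"angular": [0,0,0]},
  ],
)

```text
clock: 6.7
position: [0.5482, -0.0235, 0.1637]
ee_rot: [1.935, 2.475, -0.0]
force: [-1.0, -0.8, 4.4]
width: 0.259
```

```bash
python3 -c "
from h import *
go(.549,-.0235,.15,14);print(arm.observe()['ft_torque'])"
```

```text
go [-0.02, 0.08, 1.37] [0.0, 0.0, -0.001] pos [ 0.5482 -0.0235  0.1637] yaw 13.96 F [-0.97 -0.76  4.43] w 0.259 t 6.7 j7 0.41
[-0.46599544  0.13416213 -0.02300969]
```

```bash
python3 -c "
from h import *
for i in range(6):
    im=imaging.get_image('scene'); o=arm.observe(); print(o['force'].round(2),o['ft_torque'].round(3))
cv2.imwrite('pics/cup2.png',im[:,:,::-1])"
```

```text
[-0.23 -0.64  4.42] [-0.461  0.152 -0.049]
[-0.29 -1.69  4.05] [-0.553  0.139  0.031]
[ 0.34 -1.12  2.61] [-0.535  0.139 -0.036]
[ 0.2  -1.22  3.13] [-0.606  0.15  -0.035]
[-0.   -2.31  3.12] [-0.58   0.127  0.007]
[-0.31 -2.33  4.11] [-0.653  0.143  0.024]
```

```bash
python3 -c "
from h import *
im=cv2.imread('pics/cup2.png')
cv2.imwrite('pics/cup2c.png',cv2.resize(im[200:270,245:320],None,fx=8,fy=8,interpolation=cv2.INTER_CUBIC))
go(.549,-.0235,.15,14)"
```

```text
go [-0.04, 0.07, 1.38] [0.0, 0.0, -0.0] pos [ 0.5482 -0.0233  0.1638] yaw 13.97 F [-0.31 -2.33  4.11] w 0.266 t 7.0 j7 0.41
```

View pics/cup2c.png

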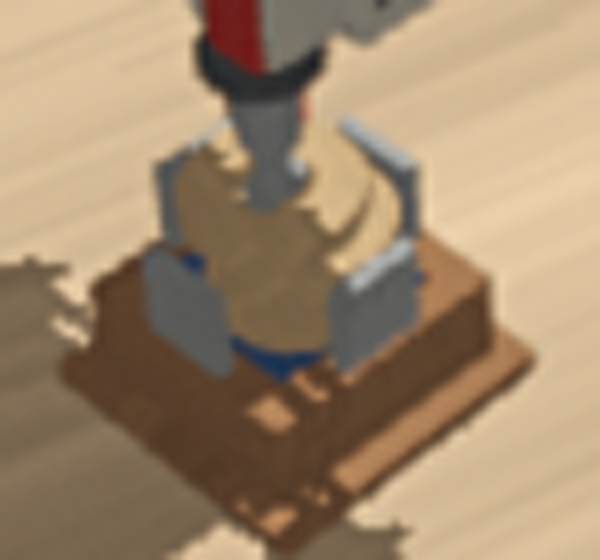

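The tip stands at about (270,205) in the crop, horizontally level with the disc's middle (edges 175–365), but apparently too far toward the viewer. I check this by projecting the tip and the disc.

Run:
```python
from h import *
print('tip pred in cup2c',((proj('scene',[.5482,-.0233,.081])-[245,200]+.5)*8).round(0))
a=np.linspace(0,2*np.pi,90)
for c in((.547,-.020),(.5435,-.0195)):
  for r,z in((.03,.084),(.03,.072),(.013,.084)):
    q=(proj('scene',np.c_[c[0]+r*np.cos(a),c[1]+r*np.sin(a),0*a+z])-[245,200]+.5)*3.75+[0,332]; print(c,r,z,q.min(0).round(0),q.max(0).round(0))
s=cv2.imread('pics/scene0.png'); x0,y0=255,210
g=s[y0:y0+36,x0:x0+50]
h=cv2.cvtColor(g,cv2.COLOR_BGR2HSV)
for y in range(0,30,1): print(y+y0,' '.join('%3d'%v for v in h[y,4:44,2]))
```

```text
tip pred in cup2c [[278. 192.]]
(0.547, -0.02) 0.03 0.084 [ 87. 385.] [180. 448.]
(0.547, -0.02) 0.03 0.072 [ 89. 398.] [180. 461.]
(0.547, -0.02) 0.013 0.084 [114. 402.] [153. 430.]
(0.5435, -0.0195) 0.03 0.084 [ 86. 382.] [178. 445.]
(0.5435, -0.0195) 0.03 0.072 [ 87. 395.] [179. 458.]
(0.5435, -0.0195) 0.013 0.084 [112. 399.] [152. 426.]
210 208 207 207 207 206 205 204 203 202 202 200 199 200 189 113 130 163 177 187 191 193 189 180 168 183 202 203 202 200 198 198 197 196 195 194 194 194 195 197 201
211 207 206 205 205 204 204 203 201 199 198 197 197 201 192 115 125 161 176 186 190 192 190 181 166 175 201 200 198 198 197 195 195 194 193 194 197 198 203 205 204
212 204 204 203 203 202 200 199 198 197 198 199 202 207 198 116 120 157 175 186 190 192 190 182 169 175 198 198 197 196 195 194 195 195 197 201 204 204 204 202 202
213 203 202 201 200 199 198 197 199 200 203 205 207 208 196 114 114 153 175 185 191 193 193 186 177 181 197 196 195 194 192 195 199 202 205 204 203 202 202 201 201
214 201 200 199 198 198 201 203 205 206 206 205 204 203 189 135 139 170 186 192 195 198 198 196 189 1
[... 3462 characters left out ...]
 162 158 147 106  83  83  86  86  83  98 142
236 167 166 167 161 120  81  80  77  88 115 144 163 158 129 104 108 110 109 110 113 105 104 106 102 106 108 114 137 161 152 116  88  81  79  85  87  86  96 134 164
237 163 168 167 160 119  82  82  80  78  80 103 143 151 117 110 142 144 116 118 136 108 117 137 121 147 150 139 110 134 118  86  82  84  84  86  88  86  91 127 164
238 134 160 167 161 125  81  82  80  81  79  78  90  99  89 127 185 190 154 167 193 150 164 193 169 206 212 198  97  82  83  83  86  86  87  87  87  85  89 127 165
239  90 123 159 164 145  85  81  81  82  81  80  78  80  83  99 125 150 178 196 202 197 201 202 199 202 201 186  94  77  84  85  88  86  86  87  86  86  93 127 155
```

jog_arm(
  moves=[
    {"fingers": 1,"xyz": [0,0,-0.6],"angular": [0,0,0]},
    {"fingers": 1,"xyz": [0.26,-0.21,-0.6],"angular": [0,0,0]},
    {"fingers": 1,"xyz": [0.26,-0.21,-0.2],"angular": [0,0,0]},
    {"fingers": 1,"xyz": [0.26,-0.21,0.1],"angular": [0,0,0]},
    {"fingers": 1,"xyz": [0.26,-0.21,0.1],"angular": [0,0,0]},
  ],
)

```text
clock: 7.62
position: [0.5451, -0.0211, 0.1622]
ee_rot: [-1.934, -2.475, 0.001]
force: [0.3, -0.3, -2.1]
width: 0.258
```

```bash
python3 -c "
from h import *
go(.549,-.0235,.15,14);print(arm.observe()['ft_torque'])"
```

```text
go [-0.33, 0.33, 1.22] [-0.001, -0.0, -0.0] pos [ 0.5451 -0.0211  0.1622] yaw 13.98 F [ 0.33 -0.31 -2.11] w 0.258 t 7.625 j7 0.4
[-0.02017519  0.04113388  0.00766919]
```

Force back to the spindle's weight with the tip 4 mm under the top face: it is in the first hole. Deeper.

jog_arm(
  moves=[
    {"fingers": 1,"xyz": [0,0,0.4],"angular": [0,0,0]},
    {"fingers": 1,"xyz": [0,0,0.8],"angular": [0,0,0]},
    {"fingers": 1,"xyz": [0,0,1.1],"angular": [0,0,0]},
    {"fingers": 1,"xyz": [0,0,1.1],"angular": [0,0,0]},
  ],
)

```text
clock: 8.12
position: [0.5455, -0.0212, 0.1518]
ee_rot: [1.935, 2.475, 0.0]
force: [-1.8, -1.3, 4.1]
width: 0.256
```

```bash
python3 -c "
from h import *
go(.549,-.0235,.15,14);print(arm.observe()['ft_torque'])"
```

```text
go [-0.31, 0.28, 0.18] [0.0, -0.0, -0.001] pos [ 0.5455 -0.0212  0.1518] yaw 13.97 F [-1.76 -1.33  4.06] w 0.256 t 8.125 j7 0.41
[-0.07877567  0.41864558 -0.02606976]
```

jog_arm(
  moves=[
    {"fingers": 1,"xyz": [0,0,-0.7],"angular": [0,0,0]},
    {"fingers": 1,"xyz": [0.25,0.4,-0.7],"angular": [0,0,0]},
    {"fingers": 1,"xyz": [0.5,0.8,-0.7],"angular": [0,0,0]},
    {"fingers": 1,"xyz": [0.5,0.8,-0.3],"angular": [0,0,0]},
    {"fingers": 1,"xyz": [0.5,0.8,0.1],"angular": [0,0,0]},
    {"fingers": 1,"xyz": [0.5,0.8,0.1],"angular": [0,0,0]},
  ],
)

```text
clock: 8.88
position: [0.5515, -0.0144, 0.15]
ee_rot: [-1.934, -2.474, 0.001]
force: [-0.2, -0.7, -2.5]
width: 0.264
```

```bash
python3 -c "
from h import *
go(.549,-.0235,.15,14);print(arm.observe()['ft_torque'])"
```

```text
go [-0.83, -0.46, 0.0] [-0.001, -0.0, -0.001] pos [ 0.5515 -0.0144  0.15  ] yaw 13.97 F [-0.17 -0.69 -2.55] w 0.264 t 8.875 j7 0.4
[-0.03122251  0.00761785 -0.04064248]
```

Second hole found. Down to the third.

jog_arm(
  moves=[
    {"fingers": 1,"xyz": [0,0,0.4],"angular": [0,0,0]},
    {"fingers": 1,"xyz": [0,0,0.8],"angular": [0,0,0]},
    {"fingers": 1,"xyz": [0,0,1.1],"angular": [0,0,0]},
    {"fingers": 1,"xyz": [0,0,1.1],"angular": [0,0,0]},
  ],
)

```text
clock: 9.38
position: [0.552, -0.0144, 0.1398]
ee_rot: [1.935, 2.475, 0.0]
force: [-1.1, 0.0, 4.1]
width: 0.256
```

```bash
python3 -c "
from h import *
go(.549,-.0235,.15,14);print(arm.observe()['ft_torque'])"
```

```text
go [-0.81, -0.51, -1.02] [0.0, -0.0, -0.001] pos [ 0.552  -0.0144  0.1398] yaw 13.97 F [-1.15  0.    4.12] w 0.256 t 9.375 j7 0.41
[-0.02631273  0.45187482  0.01560218]
```

```bash
python3 -c "
from h import *
print('top base',ray('top',[[358.0,207.2]],.005)); print('scene base',ray('scene',[[281.4+.75,245]],.005),ray('scene',[[281.4+.75,245]],.015))
# disc1 in top from tip frame
print(proj('top',[[.5453,-.0212,.084],[.552,-.0205,.07],[.545,-.015,.07],[.552,-.0205,.0],[.545,-.015,.0]]).round(1), 'guards mean px 360.2,206.4 ; disc 359.3,206.6')
print(proj('scene',[[.552,-.0205,.0],[.545,-.015,.0]]).round(1))
"
```

```text
top base [[ 0.54986973 -0.02491113  0.005     ]]
scene base [[ 0.54979277 -0.02196964  0.005     ]] [[ 0.5584351  -0.02580417  0.015     ]]
[[359.9 207.4]
 [359.1 205.4]
 [357.2 207.8]
 [356.4 206.6]
 [354.6 208.8]] guards mean px 360.2,206.4 ; disc 359.3,206.6
[[283.2 246.6]
 [283.8 244.1]]
```

Run:
```python
from h import *
s=cv2.imread('pics/scene0.png'); h=cv2.cvtColor(s,cv2.COLOR_BGR2HSV)
print('col ',' '.join('%3d'%x for x in range(266,296)))
for y in range(234,249): print(y,' '.join('%3d'%v for v in h[y,266:296,2]),' H',' '.join('%d'%v for v in h[y,270:290:3,0]))
a=np.linspace(0,2*np.pi,90)
for c in((.551,-.0215),(.555,-.0265)):
  for z in(.060,.048):
    q=proj('scene',np.c_[c[0]+.03*np.cos(a),c[1]+.03*np.sin(a),0*a+z])-[.75,0]; print(c,z,q.min(0).round(1),q.max(0).round(1), q[q[:,1].argmax()].round(1))
```

```text
col  266 267 268 269 270 271 272 273 274 275 276 277 278 279 280 281 282 283 284 285 286 287 288 289 290 291 292 293 294 295
234 144 163 163 141 114 112 106 106 108 108 108 111 113 124 158 184 183 183 173 162 130 128 137 153 164 151 118  87  83  83  H 18 17 17 17 18 18 18
235  97 133 161 164 157 131 110 104 106 107 109 109 113 115 114 115 114 113 112 113 122 145 162 158 147 106  83  83  86  86  H 30 16 17 17 17 17 45
236  77  88 115 144 163 158 129 104 108 110 109 110 113 105 104 106 102 106 108 114 137 161 152 116  88  81  79  85  87  86  H 30 16 17 17 17 17 42
237  80  78  80 103 143 151 117 110 142 144 116 118 136 108 117 137 121 147 150 139 110 134 118  86  82  84  84  86  88  86  H 30 16 17 17 17 17 45
238  80  81  79  78  90  99  89 127 185 190 154 167 193 150 164 193 169 206 212 198  97  82  83  83  86  86  87  87  87  85  H 30 18 17 17 18 18 30
239  81  82  81  80  78  80  83  99 125 150 178 196 202 197 201 202 199 202 201 186  94  77  84  85  88  86  86  87  86  86  H 45 18 18 18 18 18 45
240  82  83  82  82  81  82  83  91 104 111 116 124 137 146 161 163 165 163 144 117  83
[... 812 characters left out ...]
46  83  86  84  83  81  87 106 125 153 165 161 136  97  89  89  83 140 167 144  93  92 112 119 128 117  88  86  82  85  86  H 12 12 14 111 12 13 12
247  82  81  84  83  82 105 150 165 164 163 163 163 153 104 104 138 169 160 113  87 128 160 153 120  92  86  85  83  85  85  H 13 14 14 7 14 13 14
248  81  82  82  84  83  95 132 158 164 163 161 163 164 164 166 167 167 167 155 130 152 123  93  90  86  83  85  85  87  85  H 14 14 14 14 14 13 13
(0.551, -0.0215) 0.06 [268.1 221.7] [292.4 238.7] [279.3 238.7]
(0.551, -0.0215) 0.048 [268.6 225.1] [292.6 242.2] [279.7 242.2]
(0.555, -0.0265) 0.06 [267.  223.4] [291.4 240.6] [278.3 240.6]
(0.555, -0.0265) 0.048 [267.5 226.8] [291.6 244. ] [278.6 244. ]
```

jog_arm(
  moves=[
    {"fingers": 1,"xyz": [0,0,-0.7],"angular": [0,0,0]},
    {"fingers": 1,"xyz": [-0.5,0.13,-0.7],"angular": [0,0,0]},
    {"fingers": 1,"xyz": [-1.05,0.26,-0.7],"angular": [0,0,0]},
    {"fingers": 1,"xyz": [-1.05,0.26,-0.3],"angular": [0,0,0]},
    {"fingers": 1,"xyz": [-1.05,0.26,0.1],"angular": [0,0,0]},
    {"fingers": 1,"xyz": [-1.05,0.26,0.1],"angular": [0,0,0]},
  ],
)

```text
clock: 10.12
position: [0.5573, -0.0245, 0.1387]
ee_rot: [1.935, 2.474, -0.0]
force: [-0.5, -1.1, 6.5]
width: 0.257
```

```bash
python3 -c "
from h import *
go(.549,-.0235,.15,14);print(arm.observe()['ft_torque'])"
```

```text
go [0.29, -0.78, -1.13] [0.0, 0.001, -0.001] pos [ 0.5573 -0.0245  0.1387] yaw 13.95 F [-0.52 -1.07  6.45] w 0.257 t 10.125 j7 0.43
[-0.54101317  0.32012632  0.0162954 ]
```

jog_arm(
  moves=[
    {"fingers": 1,"xyz": [0,0,-0.8],"angular": [0,0,0]},
    {"fingers": 1,"xyz": [0.42,0.1,-0.8],"angular": [0,0,0]},
    {"fingers": 1,"xyz": [0.42,0.1,-0.4],"angular": [0,0,0]},
    {"fingers": 1,"xyz": [0.42,0.1,0],"angular": [0,0,0]},
    {"fingers": 1,"xyz": [0.42,0.1,0],"angular": [0,0,0]},
  ],
)

```text
clock: 10.75
position: [0.5567, -0.0195, 0.1384]
ee_rot: [-1.934, -2.475, 0.0]
force: [-2.5, -0.3, 5.7]
width: 0.259
```

```bash
python3 -c "
from h import *
go(.549,-.0235,.15,14);print(arm.observe()['ft_torque'])"
```

```text
go [-0.2, -0.85, -1.16] [-0.001, -0.0, -0.0] pos [ 0.5567 -0.0195  0.1384] yaw 13.97 F [-2.54 -0.3   5.66] w 0.259 t 10.75 j7 0.42
[-0.02284718  0.45687587  0.02223718]
```

jog_arm(
  moves=[
    {"fingers": 1,"xyz": [0,0,-0.8],"angular": [0,0,0]},
    {"fingers": 1,"xyz": [-0.2,-0.38,-0.8],"angular": [0,0,0]},
    {"fingers": 1,"xyz": [-0.2,-0.38,-0.4],"angular": [0,0,0]},
    {"fingers": 1,"xyz": [-0.2,-0.38,0],"angular": [0,0,0]},
    {"fingers": 1,"xyz": [-0.2,-0.38,0],"angular": [0,0,0]},
  ],
)

```text
clock: 11.38
position: [0.5534, -0.0223, 0.138]
ee_rot: [-1.934, -2.475, 0.001]
force: [0.1, -0.1, -2.2]
width: 0.259
```

```bash
python3 -c "
from h import *
go(.549,-.0235,.15,14);print(arm.observe()['ft_torque'])"
```

```text
go [-0.01, -0.45, -1.2] [-0.001, -0.0, -0.0] pos [ 0.5534 -0.0223  0.138 ] yaw 13.98 F [ 0.07 -0.11 -2.18] w 0.259 t 11.375 j7 0.43
[-0.04512408  0.06478855 -0.01205117]
```

Third hole found. Move to the estimated cup centre and feel for the slot.

jog_arm(
  moves=[
    {"fingers": 1,"xyz": [0.15,-0.26,0.2],"angular": [0,0,0]},
    {"fingers": 1,"xyz": [0.15,-0.26,0.6],"angular": [0,0,0]},
    {"fingers": 1,"xyz": [0.15,-0.26,1.0],"angular": [0,0,0]},
    {"fingers": 1,"xyz": [0.15,-0.26,1.1],"angular": [0,0,0]},
    {"fingers": 1,"xyz": [0.15,-0.26,1.1],"angular": [0,0,0]},
  ],
)

```text
clock: 12.0
position: [0.551, -0.0216, 0.1279]
ee_rot: [1.935, 2.475, 0.001]
force: [-1.1, 0.8, 4.0]
width: 0.26
```

```bash
python3 -c "
from h import *
go(.549,-.0235,.15,14);print(arm.observe()['ft_torque'])"
```

```text
go [-0.14, -0.24, -2.21] [0.0, -0.0, -0.001] pos [ 0.551  -0.0216  0.1279] yaw 13.97 F [-1.14  0.81  3.99] w 0.26 t 12.0 j7 0.43
[ 0.08953905  0.40129828 -0.03759677]
```

jog_arm(
  moves=[
    {"fingers": 1,"xyz": [0,0,0],"angular": [0,0,0.4]},
    {"fingers": 1,"xyz": [0,0,0],"angular": [0,0,0.8]},
    {"fingers": 1,"xyz": [0,0,0],"angular": [0,0,1.2]},
    {"fingers": 1,"xyz": [0,0,0],"angular": [0,0,1.571]},
    {"fingers": 1,"xyz": [0,0,0],"angular": [0,0,1.571]},
    {"fingers": 1,"xyz": [0,0,0],"angular": [0,0,1.571]},
    {"fingers": 1,"xyz": [0,0,0],"angular": [0,0,1.571]},
    {"fingers": 1,"xyz": [0,0,0],"angular": [0,0,1.571]},
    {"fingers": 1,"xyz": [0,0,0],"angular": [0,0,1.571]},
    {"fingers": 1,"xyz": [0,0,0.05],"angular": [0,0,1.571]},
  ],
)

```text
clock: 13.25
position: [0.551, -0.0217, 0.127]
ee_rot: [3.117, 0.383, 0.0]
force: [1.6, 0.2, -0.4]
width: 0.258
```

```bash
python3 -c "
from h import *
go(.551,-.0215,.15,-76);print(arm.observe()['ft_torque'])"
```

```text
go [0.0, -0.02, -2.3] [0.001, -0.0, 0.0] pos [ 0.551  -0.0217  0.127 ] yaw -76.0 F [ 1.65  0.19 -0.43] w 0.258 t 13.25 j7 -0.84
[-0.18192197 -0.1045749  -0.01851767]
```

Force dropped: the slot seems found in this orientation. Go on down.

jog_arm(
  moves=[
    {"fingers": 1,"xyz": [0,0,0.2],"angular": [0,0,1e-09]},
    {"fingers": 1,"xyz": [0,0,0.4],"angular": [0,0,0]},
    {"fingers": 1,"xyz": [0,0,0.4],"angular": [0,0,0]},
  ],
)

```text
clock: 13.62
position: [0.5507, -0.0218, 0.1229]
ee_rot: [3.118, 0.382, -0.0]
force: [0.8, -0.8, -2.2]
width: 0.258
```

```bash
python3 -c "
from h import *
go(.551,-.0215,.15,-76);print(arm.observe()['ft_torque'])"
```

```text
go [0.03, -0.02, -2.71] [0.0, 0.0, -0.0] pos [ 0.5507 -0.0218  0.1229] yaw -76.02 F [ 0.77 -0.75 -2.21] w 0.258 t 13.625 j7 -0.84
[-0.41731302 -0.18892488 -0.00563026]
```

jog_arm(
  moves=[
    {"fingers": 1,"xyz": [0,0,0.2],"angular": [0,0,0]},
    {"fingers": 1,"xyz": [0,0,0.4],"angular": [0,0,0]},
    {"fingers": 1,"xyz": [0,0,0.6],"angular": [0,0,0]},
    {"fingers": 1,"xyz": [0,0,0.8],"angular": [0,0,0]},
    {"fingers": 1,"xyz": [0,0,0.95],"angular": [0,0,0]},
    {"fingers": 1,"xyz": [0,0,0.95],"angular": [0,0,0]},
  ],
)

```text
clock: 14.38
position: [0.5509, -0.0213, 0.1135]
ee_rot: [-3.118, -0.382, 0.0]
force: [2.1, -0.5, -2.9]
width: 0.26
```

```bash
python3 -c "
from h import *
go(.551,-.0215,.111,-76);print(arm.observe()['ft_torque'])"
```

```text
go [0.01, 0.02, 0.25] [-0.0, -0.0, -0.0] pos [ 0.5509 -0.0213  0.1135] yaw -76.02 F [ 2.14 -0.45 -2.88] w 0.26 t 14.375 j7 -0.82
[-0.09140242 -0.17522186  0.01883033]
```

jog_arm(
  moves=[
    {"fingers": 1,"xyz": [0,0,0.2],"angular": [0,0,0]},
    {"fingers": 1,"xyz": [0,0,0.35],"angular": [0,0,0]},
    {"fingers": 1,"xyz": [0,0,0.35],"angular": [0,0,0]},
  ],
)

```text
clock: 14.75
position: [0.5509, -0.0214, 0.1102]
ee_rot: [-3.118, -0.382, -0.0]
force: [0.3, 1.5, 2.7]
width: 0.256
```

```bash
python3 -c "
from h import *
go(.551,-.0215,.111,14);print(arm.observe()['ft_torque'])"
```

```text
go [0.0, 0.01, -0.08] [-0.0, -0.001, -1.571] pos [ 0.5509 -0.0214  0.1102] yaw -76.03 F [0.27 1.54 2.71] w 0.256 t 14.75 j7 -0.82
[ 0.2168383   0.0497365  -0.00111268]
```

Flange seated at the expected height. Quarter turn.

jog_arm(
  moves=[
    {"fingers": 1,"xyz": [0,0,-0.1],"angular": [0,0,-0.18]},
    {"fingers": 1,"xyz": [0,0,-0.1],"angular": [0,0,-0.36]},
    {"fingers": 1,"xyz": [0,0,-0.1],"angular": [0,0,-0.54]},
    {"fingers": 1,"xyz": [0,0,-0.1],"angular": [0,0,-0.72]},
    {"fingers": 1,"xyz": [0,0,-0.1],"angular": [0,0,-0.9]},
    {"fingers": 1,"xyz": [0,0,-0.1],"angular": [0,0,-1.08]},
    {"fingers": 1,"xyz": [0,0,-0.1],"angular": [0,0,-1.26]},
    {"fingers": 1,"xyz": [0,0,-0.1],"angular": [0,0,-1.44]},
    {"fingers": 1,"xyz": [0,0,-0.1],"angular": [0,0,-1.571]},
    {"fingers": 1,"xyz": [0,0,-0.1],"angular": [0,0,-1.571]},
    {"fingers": 1,"xyz": [0,0,-0.1],"angular": [0,0,-1.571]},
  ],
)

```text
clock: 16.12
position: [0.5506, -0.0219, 0.1111]
ee_rot: [-1.939, -2.472, 0.001]
force: [-1.0, -0.3, 1.1]
width: 0.258
```

```bash
python3 -c "
from h import *
go(.551,-.0215,.115,14);print(arm.observe()['ft_torque'])"
```

```text
go [0.03, 0.04, -0.39] [-0.0, 0.0, -0.004] pos [ 0.5506 -0.0219  0.1111] yaw 13.79 F [-1.01 -0.31  1.14] w 0.258 t 16.125 j7 0.43
[-0.29778595  0.15673828 -0.02032819]
```

jog_arm(
  moves=[
    {"fingers": 1,"xyz": [0,0,-0.25],"angular": [0,0,0]},
    {"fingers": 1,"xyz": [0,0,-0.5],"angular": [0,0,0]},
    {"fingers": 1,"xyz": [0,0,-0.8],"angular": [0,0,0]},
    {"fingers": 1,"xyz": [0,0,-1.2],"angular": [0,0,0]},
    {"fingers": 1,"xyz": [0,0,-1.2],"angular": [0,0,0]},
  ],
  grip_force=45,
)

```text
clock: 16.75
position: [0.551, -0.0216, 0.1234]
ee_rot: [1.935, 2.475, 0.001]
force: [0.0, 0.1, -4.9]
width: 0.26
```

```bash
python3 -c "
from h import *
go(.551,-.0215,.115,14);print(arm.observe()['ft_torque'])"
```

```text
go [0.01, 0.0, 0.84] [0.0, 0.0, -0.0] pos [ 0.551  -0.0216  0.1234] yaw 13.97 F [ 0.    0.06 -4.86] w 0.26 t 16.75 j7 0.42
[-0.08928729  0.06359482  0.01752678]
```

jog_arm(
  moves=[
    {"fingers": 1,"xyz": [0,0,-3],"angular": [0,0,0]},
    {"fingers": 1,"xyz": [0,0,-6],"angular": [0,0,0]},
    {"fingers": 1,"xyz": [0,0,-8],"angular": [0,0,0]},
    {"fingers": 1,"xyz": [0,0,-8],"angular": [0,0,0]},
    {"fingers": 1,"xyz": [0,0,-8],"angular": [0,0,0]},
  ],
)

```text
clock: 17.38
position: [0.5502, -0.0215, 0.2022]
ee_rot: [-1.934, -2.474, 0.001]
force: [-0.5, -0.6, -6.2]
width: 0.261
```

```bash
python3 -c "
from h import *
im=imaging.get_image('scene')[:,:,::-1]
cv2.imwrite('pics/lift.png',cv2.resize(im[150:270,235:355],None,fx=5,fy=5,interpolation=cv2.INTER_CUBIC))
go(.547,.245,.2,14)"
```

```text
go [25.94, 6.14, 0.19] [-0.002, -0.0, -0.0] pos [ 0.5501 -0.0215  0.202 ] yaw 13.98 F [-0.16 -0.89 -6.27] w 0.259 t 17.425 j7 0.37
```

View pics/lift.png

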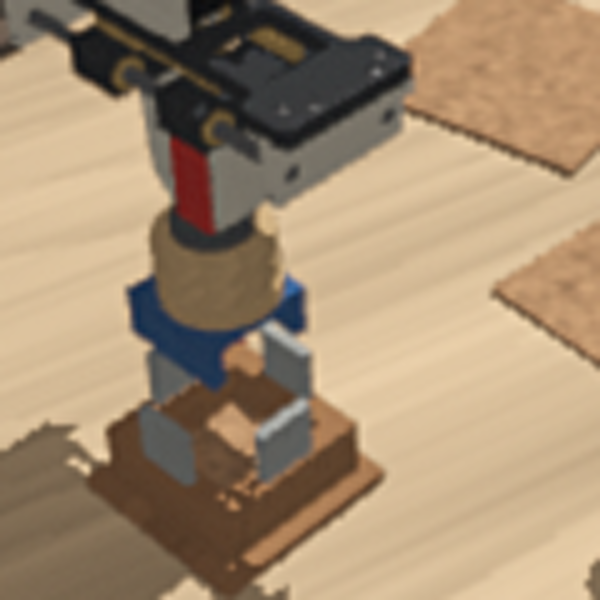

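The whole stack (discs around (217,260), blue foot (215,320)) hangs from the spindle and the cup is empty. Carry it smoothly to the mat.

jog_arm(
  moves=[
    {"fingers": 1,"xyz": [1.5,0.4,0],"angular": [0,0,0]},
    {"fingers": 1,"xyz": [4.5,1.1,0],"angular": [0,0,0]},
    {"fingers": 1,"xyz": [8,1.9,0],"angular": [0,0,0]},
    {"fingers": 1,"xyz": [12,2.8,0],"angular": [0,0,0]},
    {"fingers": 1,"xyz": [16,3.8,0],"angular": [0,0,0]},
    {"fingers": 1,"xyz": [20,4.7,0],"angular": [0,0,0]},
    {"fingers": 1,"xyz": [23.5,5.5,0],"angular": [0,0,0]},
    {"fingers": 1,"xyz": [25.3,6,0],"angular": [0,0,0]},
    {"fingers": 1,"xyz": [25.9,6.1,0],"angular": [0,0,0]},
    {"fingers": 1,"xyz": [25.9,6.1,2.5],"angular": [0,0,0]},
    {"fingers": 1,"xyz": [25.9,6.1,5],"angular": [0,0,0]},
    {"fingers": 1,"xyz": [25.9,6.1,5],"angular": [0,0,0]},
  ],
)

```text
clock: 18.92
position: [0.5464, 0.2423, 0.1515]
ee_rot: [-1.937, -2.472, 0.007]
force: [-1.0, 1.1, -5.7]
width: 0.26
```

```bash
python3 -c "
from h import *
go(.547,.245,.1035,14)"
```

```text
go [0.26, 0.15, 4.8] [-0.004, 0.002, -0.002] pos [0.5464 0.2423 0.1515] yaw 13.86 F [-0.99  1.14 -5.66] w 0.26 t 18.925 j7 -0.07
```

jog_arm(
  moves=[
    {"fingers": 1,"xyz": [0,0,2],"angular": [0,0,0]},
    {"fingers": 1,"xyz": [0,0,3.5],"angular": [0,0,0]},
    {"fingers": 1,"xyz": [0,0,4.3],"angular": [0,0,0]},
    {"fingers": 1,"xyz": [0,0,4.7],"angular": [0,0,0]},
    {"fingers": 1,"xyz": [0,0,4.85],"angular": [0,0,0]},
    {"fingers": 1,"xyz": [0,0,5.0],"angular": [0,0,0]},
    {"fingers": 1,"xyz": [0,0,5.1],"angular": [0,0,0]},
    {"fingers": 1,"xyz": [0,0,5.1],"angular": [0,0,0]},
  ],
)

```text
clock: 19.92
position: [0.5475, 0.2445, 0.1022]
ee_rot: [1.935, 2.475, 0.0]
force: [1.1, -0.2, -5.3]
width: 0.259
```

```bash
python3 -c "
from h import *
go(.547,.245,.098,14)"
```

```text
go [0.06, -0.04, 0.42] [0.0, -0.0, -0.0] pos [0.5475 0.2445 0.1022] yaw 13.98 F [ 1.1  -0.17 -5.27] w 0.259 t 19.925 j7 -0.05
```

jog_arm(
  moves=[
    {"fingers": 1,"xyz": [0,0,0.1],"angular": [0,0,0]},
    {"fingers": 1,"xyz": [0,0,0.2],"angular": [0,0,0]},
    {"fingers": 1,"xyz": [0,0,0.3],"angular": [0,0,0]},
    {"fingers": 1,"xyz": [0,0,0.4],"angular": [0,0,0]},
    {"fingers": 1,"xyz": [0,0,0.45],"angular": [0,0,0]},
    {"fingers": 1,"xyz": [0,0,0.45],"angular": [0,0,0]},
  ],
)

```text
clock: 20.68
position: [0.5475, 0.2444, 0.0976]
ee_rot: [1.935, 2.475, 0.0]
force: [-0.3, 0.0, -0.2]
width: 0.26
```

```bash
python3 -c "
from h import *
go(.547,.245,.098,14)"
```

```text
go [0.07, -0.04, -0.04] [0.0, -0.0, -0.0] pos [0.5475 0.2444 0.0976] yaw 13.98 F [-0.29  0.02 -0.2 ] w 0.26 t 20.675 j7 -0.05
```

The weight is off the gripper at the expected height. Release and rise.

jog_arm(
  moves=[
    {"fingers": 0,"xyz": [0,0,0],"angular": [0,0,0]},
    {"fingers": 0,"xyz": [0,0,0],"angular": [0,0,0]},
    {"fingers": 0,"xyz": [0,0,0],"angular": [0,0,0]},
    {"fingers": 0,"xyz": [0,0,0],"angular": [0,0,0]},
    {"fingers": 0,"xyz": [0,0,0],"angular": [0,0,0]},
    {"fingers": 0,"xyz": [0,0,-1],"angular": [0,0,0]},
    {"fingers": 0,"xyz": [0,0,-3],"angular": [0,0,0]},
    {"fingers": 0,"xyz": [0,0,-7],"angular": [0,0,0]},
    {"fingers": 0,"xyz": [0,0,-12],"angular": [0,0,0]},
    {"fingers": 0,"xyz": [-8,-15,-14],"angular": [0,0,0]},
    {"fingers": 0,"xyz": [-8,-15,-14],"angular": [0,0,0]},
    {"fingers": 0,"xyz": [-8,-15,-14],"angular": [0,0,0]},
  ],
)

```text
clock: 22.18
position: [0.4196, 0.1288, 0.2384]
ee_rot: [-1.936, -2.474, -0.001]
force: [1.0, -0.3, -0.2]
width: 0.5
```

```bash
python3 -c "
from h import *
go(.547,.245,.098,14)
a=imaging.get_image('scene')[:,:,::-1];b=imaging.get_image('top')[:,:,::-1]
out=np.zeros((600,800,3),np.uint8)
out[:400,:400]=cv2.resize(a[130:230,310:410],(400,400),interpolation=cv2.INTER_CUBIC)
out[:400,400:]=cv2.resize(b[160:260,220:320],(400,400),interpolation=cv2.INTER_CUBIC)
out[400:,:320]=cv2.resize(a,(320,200)); out[400:,320:640]=cv2.resize(b,(320,200))
cv2.imwrite('pics/fin.png',out)"
```

```text
go [8.2, 15.16, 14.06] [0.001, -0.001, -0.001] pos [0.4196 0.1288 0.2384] yaw 13.93 F [ 0.99 -0.29 -0.15] w 0.5 t 22.175 j7 -0.1
```

View pics/fin.png

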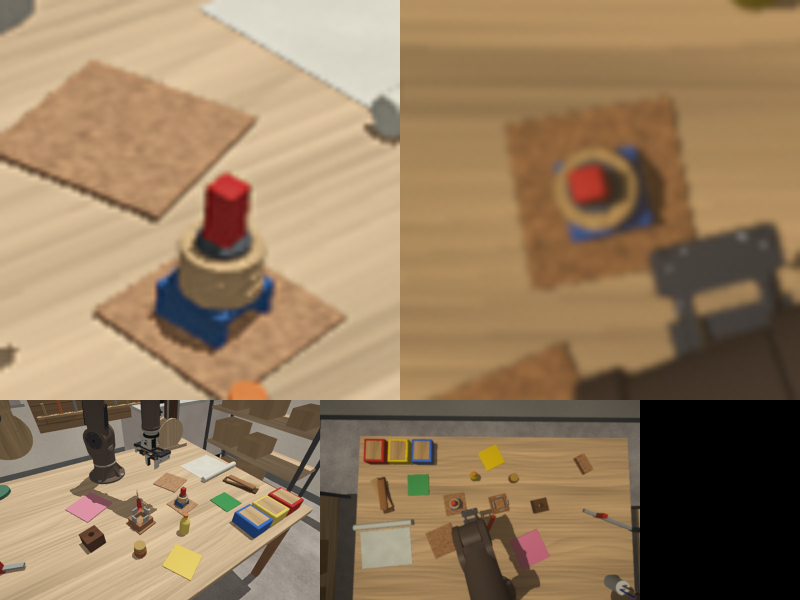

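The clamp stands upright near the middle of the smaller cork mat, the gripper is clear, and the glue, jar and driver are where they were.

```bash
python3 -c "
from h import *
print(job.sign_off())"
```

```text
the job is handed in; nothing more can be done
None
```

The spool clamp is loaded, standing upright near the middle of the smaller cork mat and let go, and the job was handed in at about 22 s of the 72 s.

- **Finding the holes:** I felt the spindle down through the three discs; some pecks landed on a disc first. The slot was not open to the first orientation I tried, so I turned the spindle 90° in place. It then slid in freely until the flange was down at the expected height.
- **Locking and lifting:** I gave it the quarter turn back and lifted. The gripper then carried about 5–6 N, which matches the whole stack (570 g). A picture showed the foot and discs hanging from the spindle and the cup empty.
- **Pressing force:** the highest upward reading at the end of a move was 6.5 N, or about 8.5 N of pressing once the spindle's weight is added. That is under the 15 N limit. Peaks within a move were not logged.
- **Placing:** I lowered it until the weight was off the gripper and the height matched the flange resting on the discs, then opened and withdrew.
- **Last picture:** it shows the clamp upright near the middle of the mat, the gripper well clear, and the glue, jar and screwdriver where they were. The lock under the foot cannot be seen directly. It rests on the lift carrying everything and on no turning afterwards.

The two cameras disagreed by up to about 6 mm on the top disc's position, and the feeling down made up for that. No other check failed.

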